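# Feed three shaft collars from a ratchet dispenser into the kit tray

## Robot

A 6-joint arm with a two-finger parallel gripper is mounted at the origin on a cart in front of the work surface, level with it; the furniture and walls round the work are solid. World frame = base frame: x ahead of the robot, y to its left, z up, the work surface at z = 0. Lengths are in mm, angles in rad, forces in N, time in s.
With the tool pointing down it reaches from about 350 to 975 mm from the base axis. Payload 7.1 kg.
Tool frame: the origin (TCP) lies midway between the tips of the shut fingers; the grasp point (between the pads) lies 19 mm behind it; z points along the fingers, y is the line along which they close (so a half turn about z gives the same grasp; the last joint's range is limited). The gripper opens to 88 mm and grips with 3 to 60 N. Pads are 20 mm wide; open, the fingers measure 115 mm over their backs; the gripper's body (75 mm by 178 mm) begins 61 mm behind the grasp point.
Start: joints at [1.264, 0.423, 1.63, -0, 1.089, -0.019], TCP at [177.37, 599.287, 222.675] pointing down, gripper open.
Joint ranges: [-3, 3], [-0.9, 2.11], [0.09, 2.58], [-1.31, 4.45], [0.11, 2.69], [-2.54, 2.54]. Speed limits (rad/s): [2.39, 2.39, 3.01, 3.14, 3.14, 3.14].

## Interface

Orientations are given as a rotation vector (axis times angle).
In Python, from workcell import ctrl gives the robot as it stands.
- The arm moves only by the shell command python3 -m inch 'ROWS' [OPENING]. ROWS is JSON, a list of rows, each an object with "xyz": the shift along the tool's x, y, z in mm, a list of three; "rot": the turn, a rotation vector about the tool's x, y, z in rad, a list of three. In form: [{"xyz": [dx, dy, dz], "rot": [ax, ay, az]}, ...]. A call has 1 to 12 rows; each row is the pose to reach, as a shift and turn from the pose commanded when the call began, along the tool's axes at that moment; what a row does not reach only later rows make up. A row lasts 1/12 s, in which the tool goes at most 41.7 mm and 7.16 degrees, less where a joint would pass 70% of its speed; a pose out of reach is approached as far as the arm can. A call with a gripper value outside its range is refused whole. OPENING is the closure in counts, from 0 (fully open) to 255 (shut), set as the call begins (- or left out, the last holds). The fingers move at their own pace and stop on an object; the grip force is fixed at half the most. Time passes only in rows, so rows that repeat a pose let the fingers close. It gives the time, the measured TCP pose, the force, the opening and the grip force at its end, in the units of the state.
- ctrl.get_obs(): the state, without advancing time (a new reading comes with each control period).
- ctrl.get_image(name): name is "side" or "top"; returns the picture (400x640x3 uint8, red, green, blue); there is no depth.
- ctrl.camera_model(name): a dict with "fx", "fy", "cx", "cy" (pixels), "k1" (the pictures are not rectified: a ray, as slopes to the right and down, at radius r is drawn at 1 + k1 r^2 times it, then the intrinsics apply), "position" and "attitude" of the camera in the world. Camera axes: x right, y up, looking along -z (the intrinsics and any distortion apply to the point x, -y, -z); pixel columns grow to the right and rows downward; lengths in mm; the calibration is good to about 2 mm. A picture is of the moment at which its call begins. camera_model takes no time and is no camera call.
- ctrl.close_job(): hands the job in; it is judged then, once.
The state is a dict: "t": time; "qpos": joint angles; "qvel": joint speeds; "joint_torque": joint torques, N m; "ee_pos": TCP position; "orientation": TCP orientation; "ft_force": force on the tool from outside, world axes, zero at the start; "moment": the same for the moment, N m; "width": finger opening in mm; "grasp_force": force on a finger pad.
Only numpy, scipy, OpenCV 4.12 (cv2) and the standard library are available. Lean on these libraries where they do the work, as an engineer would, in place of code of your own. Each camera call takes 0.05 s, during which the arm holds its last target. There are 200 camera calls.

## Task

Make up a kit of three shaft collars: slide the steel tray fully home under the rotary dispenser, then work the dispenser's ratchet lever through three full strokes, stop to stop and letting it go right back each time, so that exactly three collars drop into the tray. Then draw the tray, with its three collars, straight out until it stands on the table fully clear of the dispenser's guides. Turn the rotor only by the lever, and leave the other things on the table undisturbed.

Things in the scene. Friction and masses are not known exactly. Their poses are not given: they have to be found in the camera images.
- dispenser: Fixed rotary parts dispenser of aluminium: a drum 138 mm across on two side frames; rim at z = 112 mm, pawl bracket on it to z = 132 mm. Origin: on the table under the drum's vertical axis. Its -x axis is the way the tray is drawn out, z is up. Under the drum runs the tray lane, 74 mm wide (y = -37 to 37 mm), with its stop at x = -29.5 mm; nothing in the lane is lower than z = 35 mm.
- lane_mouth (a point): Point on the table in the middle of the lane's mouth, 80 mm out from the dispenser's axis along its -x. Two flared steel lead-ins, 30 mm high, begin here 90 mm apart and narrow to the 74 mm lane within 27 mm.
- outlet (a point): Middle of the 44 mm opening in the dispenser's deck, 44 mm out from the axis along -x, at z = 86 mm. A collar swept over it drops onto a steel slide below and so into the tray, when the tray is home.
- tray_dock (a point): Point on the table, 86 mm out from the dispenser's axis along its -x: the tray's origin is here when the tray is fully home against the stop. Axes as the dispenser's.
- tray: Loose open steel tray, 112 mm long (x), 68 mm wide (y), walls 32 mm high and 2.5 mm thick, floor 2.5 mm, 0.15 to 0.3 kg. Origin: centre of its underside. Its +x end goes into the lane first; home, its axes lie along the dispenser's. At its -x end stands a black upright handle.
- tray_handle (a point): Point in the tray's handle, at tray x = -50.5 mm, y = 0, z = 60 mm. The handle is an upright tab 24 mm wide (tray y), 8 mm thick (tray x), from z = 20 to 76 mm.
- lever_knob (a point): Middle of the lever's black upright grip, at z = 165 mm, 105 mm from the dispenser's axis: a round post of 17 mm diameter from z = 136 to 186 mm on the end of a flat steel arm, 15 mm wide, top at z = 132.5 mm, that turns about the drum's axis above the rotor. It can be pushed by its side or straddled.
- lever (a joint): Lever angle, rad: 0 at its rest stop, 1.257 (72 degrees) at the far stop, growing anticlockwise. A spring returns it (1 to 2.5 N at the grip; a stroke takes up to 4 N). At 0 the arm points 52 degrees anticlockwise from the dispenser's +x. Its pawl drives the rotor after 0.07 to 0.2 rad; the rotor clicks into place only beyond 1.15, the pawl takes the next tooth only once back below 0.05.
- rotor (a joint): Rotor angle, rad, 0 at the start, growing anticlockwise. A star rotor of six pockets carrying a six-tooth ratchet wheel: each full stroke advances it one pocket (1.047 rad; it may rest up to 0.12 rad further); a holding pawl stops it from going back.
- collar_1: Loose turned steel shaft collar, a ring 31 mm across and 20 mm thick with a 16 mm bore, 0.06 kg; origin: centre of its underside as it lies in its pocket. At the start it lies on the deck (z = 92 mm) in the first pocket before the outlet, and drops when the lever is stroked for the first time.
- collar_2: Loose turned steel shaft collar, a ring 31 mm across and 20 mm thick with a 16 mm bore, 0.06 kg; origin: centre of its underside as it lies in its pocket. At the start it lies on the deck (z = 92 mm) in the second pocket before the outlet, and drops when the lever is stroked for the second time.
- collar_3: Loose turned steel shaft collar, a ring 31 mm across and 20 mm thick with a 16 mm bore, 0.06 kg; origin: centre of its underside as it lies in its pocket. At the start it lies on the deck (z = 92 mm) in the third pocket before the outlet, and drops when the lever is stroked for the third time.
- collar_4: Loose turned steel shaft collar, a ring 31 mm across and 20 mm thick with a 16 mm bore, 0.06 kg; origin: centre of its underside as it lies in its pocket. At the start it lies on the deck (z = 92 mm) in the fourth pocket before the outlet; it is to stay in the rotor.
- collar_5: Loose turned steel shaft collar, a ring 31 mm across and 20 mm thick with a 16 mm bore, 0.06 kg; origin: centre of its underside as it lies in its pocket. At the start it lies on the deck (z = 92 mm) in the fifth pocket before the outlet; it is to stay in the rotor.
- hex_key: Bystander: L-shaped hex key 94x31x6 mm lying on the table behind the dispenser. Origin: centre of its underside.
- screw_jar: Bystander: jar 59 mm across, 64 mm high, at the left end of the table. Origin: centre of its underside. Beyond that end stands a tall black machine (from world x = 0.385 m, y = 0.53 m, 0.5 m high): keep the arm clear of it; behind the tray lie rolls up to 140 mm high (from x = 0.478 m).
- brass_weight: Bystander: brass weight 45 mm across, 53 mm high, at the left end of the table. Origin: centre of its underside.
- binder_clip: Bystander: black spring clip 32x28 mm, 46 mm high with its wire arms, standing on the table behind the dispenser. Origin: centre of its underside.

How it is judged (in metres and radians):
On the way, in this order (a step that is already met when the one before it is completed fails the run):
1. the tray is fully home under the outlet, before any stroke (horizontal distance between tray and tray_dock below 0.008 m and angle between the x axis of tray and the x axis of dispenser, either way round below 0.12 rad and height (world z) of tray below 0.004 m and value of joint rotor below 0.3 rad), for 0.2 s.
2. with the tray home, three strokes have fed three collars into it, and the lever has been let back to its rest stop (horizontal distance between tray and tray_dock below 0.008 m and angle between the x axis of tray and the x axis of dispenser, either way round below 0.12 rad and height (world z) of tray below 0.004 m and value of joint rotor above 3.05 rad and value of joint lever below 0.08 rad and x of collar_1 in the frame of tray between -0.056 and 0.056 m and y of collar_1 in the frame of tray between -0.036 and 0.036 m and z of each of collar_1, collar_2, collar_3 in the frame of tray below 0.05 m and x of collar_2 in the frame of tray between -0.056 and 0.056 m and y of collar_2 in the frame of tray between -0.036 and 0.036 m and x of collar_3 in the frame of tray between -0.056 and 0.056 m and y of collar_3 in the frame of tray between -0.036 and 0.036 m), for 0.2 s.
At the end, for the whole second after the job is handed in: Tray upright and still on the table, its origin over 142 mm (under 300 mm) from the drum's axis along the lane, clear of the lead-ins; collars 1-3 in it, 4 and 5 still on the deck; rotor advanced exactly three pockets (3.05 to 3.40 rad); lever back at rest (below 0.08 rad) (x of tray in the frame of dispenser below -0.142 m and horizontal distance between tray and dispenser below 0.3 m and height (world z) of tray between -0.004 and 0.004 m and angle between tray's own z axis and vertical below 0.05 rad and linear speed of tray below 0.02 m/s and value of joint rotor between 3.05 and 3.4 rad and value of joint lever below 0.08 rad and height (world z) of each of collar_4, collar_5 above 0.085 m and x of collar_1 in the frame of tray between -0.056 and 0.056 m and y of collar_1 in the frame of tray between -0.036 and 0.036 m and z of each of collar_1, collar_2, collar_3 in the frame of tray below 0.05 m and x of collar_2 in the frame of tray between -0.056 and 0.056 m and y of collar_2 in the frame of tray between -0.036 and 0.036 m and x of collar_3 in the frame of tray between -0.056 and 0.056 m and y of collar_3 in the frame of tray between -0.036 and 0.036 m); the robot touches nothing.
It fails at once if a fourth collar drops out of the dispenser (height (world z) of any of collar_4, collar_5 below 0.075 m).
It fails at once if the fingers turn the rotor directly (contact force between the fingers and rotor above 1.5 N).
It fails at once if a bystander is shifted by more than 25 mm (distance of any of hex_key, binder_clip, screw_jar, brass_weight from where it was at the start of the episode above 0.025 m).
It also fails if it takes over 72 s, if anything falls off the work surface, if the arm or the gripper's body presses on something with over 40 N, if the wrist force passes 120 N, or if a joint passes its speed limit or range.

## Working session

There is one attempt and no reset: what is moved stays moved. The work goes in short steps, Python scripts to look and compute and a shell command to move; the robot and the scene stay as the last step left them, time stands still between calls to the robot, and variables do not carry over. Pictures are saved under pics/ and viewed, at most 10 in all, crops included, and the job is handed in when it is done.

```bash
mkdir -p pics; ls
python3 - <<'E'
from workcell import ctrl
import cv2
for n in("side","top"):
    cv2.imwrite(f"pics/{n}0.png",ctrl.get_image(n)[:,:,::-1]); print(n,ctrl.camera_model(n))
print(ctrl.get_obs())
E
```

```text
pics
side {'fx': 447.00067597790985, 'fy': 447.00067597790985, 'cx': 336.5182422201968, 'cy': 192.35118819452887, 'k1': 0.03754483661273548, 'position': array([968.38945634, -20.67297166, 791.64911198]), 'attitude': array([0.62981176, 0.41613959, 1.16435376])}
top {'fx': 462.43349344074005, 'fy': 462.43349344074005, 'cx': 314.5734188799993, 'cy': 206.8524436273758, 'k1': -0.10351158949566294, 'position': array([ 275.59395996,  209.40187172, 1184.02134537]), 'attitude': array([ 0.12533299, -0.14073465, -1.56565608])}
{'t': 0.1, 'qpos': array([ 1.26400402e+00,  4.23757822e-01,  1.63063428e+00, -7.62630035e-06,
        1.08861932e+00, -1.90033056e-02]), 'qvel': array([-0.00202106, -0.00173389, -0.00175162, -0.00133712, -0.00047712,
       -0.0010339 ]), 'joint_torque': array([ 7.29930071e-05, -5.45613205e+01, -2.74322551e+01,  6.46150019e-02,
        1.87630806e-02, -3.61062212e-05]), 'ee_pos': array([177.21643273, 598.80214389, 221.97542704]), 'orientation': array([-4.50461837e-01, -3.10890333e+00,  2.20066510e-03]), 'ft_force': array([-0.56091209, -0.77176102, -0.3419561 ]), 'moment': array([0.0197389 , 0.02600692, 0.01173604]), 'grasp_force': 0.0, 'width': 87.76149648026772}
```

View pics/side0.png

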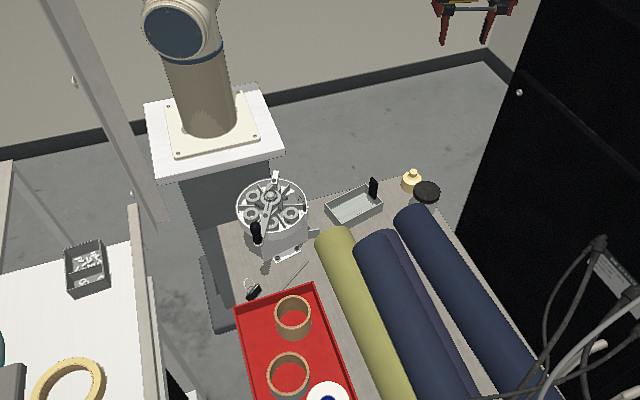

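View pics/top0.png

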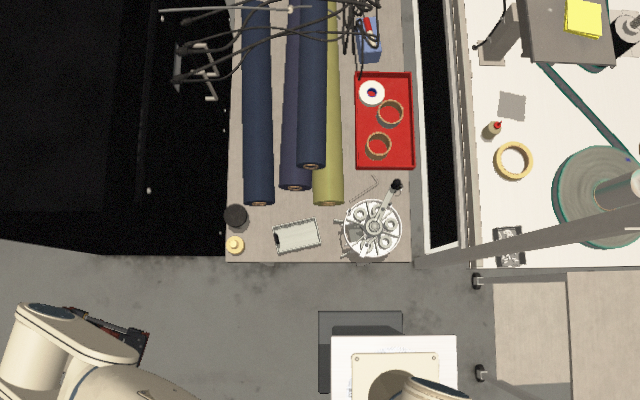

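The side view shows the drum at about (271,205), the knob at (256,230), the tray at (353,207) and its handle at (373,187). In the top view the drum is at (373,227), the knob at (396,185), the tray at (297,236) and the handle at (277,238). I'll enlarge both for measurement.

```bash
cat > h.py <<'E'
import numpy as np, cv2
from scipy.spatial.transform import Rotation as R
from workcell import ctrl
def ray(n,u,v):
    m=ctrl.camera_model(n); d=np.array([(u-m["cx"])/m["fx"],(v-m["cy"])/m["fy"]]); s=d.copy()
    for _ in range(30): s=d/(1+m["k1"]*(s@s))
    return m["position"],R.from_rotvec(m["attitude"]).apply([s[0],-s[1],-1])
def at(n,u,v,z):
    p,d=ray(n,u,v); return (p+d*(z-p[2])/d[2])[:2]
def proj(n,P):
    m=ctrl.camera_model(n); c=R.from_rotvec(m["attitude"]).inv().apply(np.atleast_2d(P)-m["position"])
    s=np.c_[c[:,0],-c[:,1]]/-c[:,2:]; s*=1+m["k1"]*(s**2).sum(1,keepdims=True)
    return s*[m["fx"],m["fy"]]+[m["cx"],m["cy"]]
def crop(src,x,y,w,h,k,out):
    im=cv2.imread(src) if isinstance(src,str) else src
    cv2.imwrite(out,cv2.resize(im[y:y+h,x:x+w],None,fx=k,fy=k,interpolation=cv2.INTER_CUBIC))
E
python3 - <<'E'
from h import *
a=cv2.imread("pics/top0.png"); b=cv2.imread("pics/side0.png")
k=cv2.resize
A=k(a[165:265,215:415],None,fx=4,fy=4,interpolation=cv2.INTER_CUBIC)
cv2.imwrite("pics/topc.png",A)
crop(b,225,160,200,120,4,"pics/sidec.png")
E
```

```text
(no output)
```

View pics/topc.png

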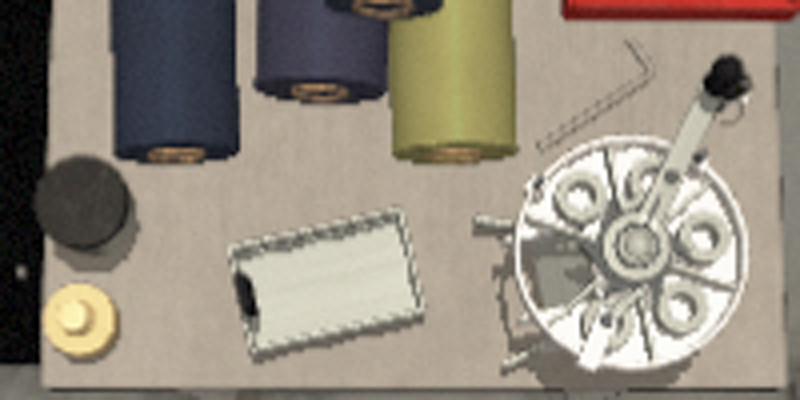

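View pics/sidec.png

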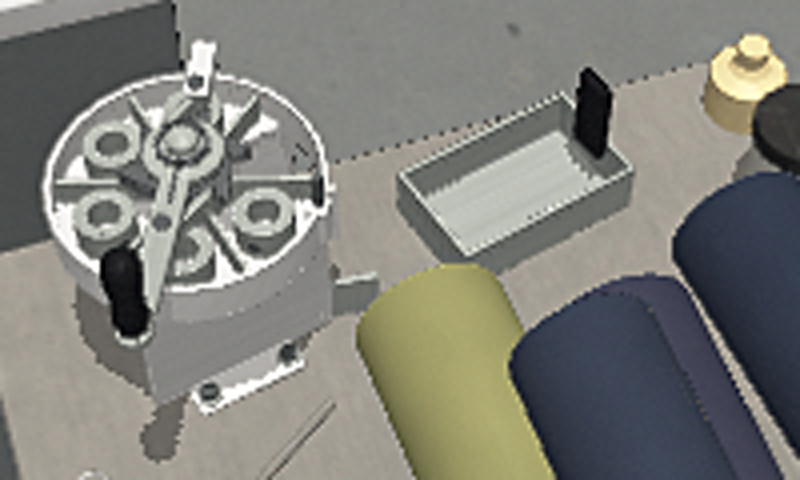

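The top crop shows the rim spanning (515..747, 135..371), the knob top at (727,72), tray corners at (230,246), (400,208), (424,315) and (255,358), and lead-in tips near (475,222) and (508,362). The side crop has the rim spanning (44..328, 73..295), the knob from (119,258) to (130,330), and the tray corners at (398,175), (565,95), (634,172) and (465,258).

Run:
```python
from h import *
from scipy.optimize import least_squares as LS
T=lambda x,y:(215+(x+.5)/4-.5,165+(y+.5)/4-.5)
S=lambda x,y:(225+(x+.5)/4-.5,160+(y+.5)/4-.5)
# rim bbox fit
th=np.linspace(0,2*np.pi,180)
def bb(n,c): 
    q=proj(n,np.c_[c[0]+69*np.cos(th),c[1]+69*np.sin(th),th*0+112]); return np.r_[q.min(0),q.max(0)]
tb=np.r_[T(515,135),T(747,371)]; sb=np.r_[S(44,73),S(328,295)]
cT=LS(lambda c:bb("top",c)-tb,[400,0]); cS=LS(lambda c:bb("side",c)-sb,[400,0])
print("axis",cT.x,cT.fun,cS.x,cS.fun)
kT=at("top",*T(727,70),186); kS=at("side",*S(119,255),186); kb=at("side",*S(131,334),136)
print("knob",kT,kS,kb,"top base",at("top",*T(716,97),136))
for C in(cT.x,cS.x,(cT.x+cS.x)/2): 
    for k in(kT,kS): v=k-C; print(np.hypot(*v),np.degrees(np.arctan2(v[1],v[0]))-52)
ct=[at("top",*T(*p),32) for p in[(230,246),(400,208),(424,315),(255,358)]]
cs=[at("side",*S(*p),32) for p in[(634,172),(465,258),(398,175),(565,95)]]
for n,c in(("T",ct),("S",cs)):
    c=np.array(c); d=(c[1]+c[2]-c[0]-c[3])/2; print(n,c.round(1).tolist(),"mid",c.mean(0),"len",np.hypot(*d),"ang",np.degrees(np.arctan2(d[1],d[0])))
print("handle",at("top",*T(246,272),76),at("top",*T(246,318),50),"side top",at("side",*S(594,76),76))
print("leadins",at("top",*T(475,222),30),at("top",*T(508,362),30),at("side",*S(378,275),30))
print("jar/brass",at("top",*T(82,202),64),at("top",*T(80,320),53))
print("key",at("top",*T(540,148),3),at("top",*T(652,70),3), at("top",*T(455,155),60))
```

```text
axis [410.00735747  63.33163991] [-0.32787363  0.25350563  0.33059874 -0.2502452 ] [410.41605989  64.41189831] [-0.1519339   0.29998094  0.15393832 -0.26243884]
knob [502.43089576  17.85932769] [501.70576295  17.58894711] [507.08380393  15.42785917] top base [497.67917504  15.22048389]
103.00408539969301 -78.19715181157474
102.47434562536829 -78.51178608872587
103.120666464871 -78.83597156208425
102.59726430723265 -79.1535173646639
103.06077445676237 -78.51674234213121
102.53419711672896 -78.83284405362691
T [[423.4, 304.6], [447.7, 198.0], [380.3, 183.0], [353.3, 288.1]] mid [401.17209122 243.41102521] len 108.94995294010018 ang -76.39042466552662
S [[423.3, 306.5], [446.7, 198.0], [381.4, 183.5], [358.0, 293.0]] mid [402.35044212 245.25172823] len 111.49862999383222 ang -77.86554163812337
handle [402.02141211 291.12255458] [376.58774076 292.66960693] side top [385.8783942  295.07615872]
leadins [439.18188154 150.66281702] [351.09776317 130.61953054] [440.22826747 151.58552802]
jar/brass [446.26888586 393.31887874] [374.76240114 394.34934921]
key [491.62024381 106.6828141 ] [543.81520072  32.32917375] [476.68813068 164.27554775]
```

```bash
cat >> h.py <<'E'
C=np.array([410.2,63.9]); A=np.radians(-78.7); ex=np.array([np.cos(A),np.sin(A)]); ey=np.array([-ex[1],ex[0]])
def disp(p): v=np.asarray(p)[:2]-C; return np.array([v@ex,v@ey])
def world(x,y): return C+x*ex+y*ey
def to(p,yaw=None,base=None):
    "shift/turn to TCP p (world), tool pointing down with tool y at yaw deg; base=(pos,rotvec) commanded"
    o=ctrl.get_obs(); P,Q=base or (o["ee_pos"],o["orientation"]); r=R.from_rotvec(Q)
    y0=r.apply([0,1,0]); a0=np.degrees(np.arctan2(y0[1],y0[0]))
    if yaw is None: rot=np.zeros(3)
    else:
        y=np.radians(yaw+180*np.round((a0-yaw)/180)); yy=np.array([np.cos(y),np.sin(y),0]); z=np.array([0,0,-1]); 
        rot=(r.inv()*R.from_matrix(np.c_[np.cross(yy,z),yy,z])).as_rotvec()
    print("xyz",r.inv().apply(np.asarray(p)-P).round(1).tolist(),"rot",rot.round(3).tolist(),"tool y deg",a0.round(2))
E
python3 - <<'E'
from h import *
h=np.array([390.3,294]); print(disp(h),ctrl.get_obs()["qpos"][5])
to([*h,150],-77.2); to([*h,47],-77.2)
E
```

```text
[-229.5387612    25.57297609] -0.019003305611428847
xyz [-290.8, -231.7, 72.3] rot [-0.001, -0.0, -0.511] tool y deg 73.51
xyz [-290.8, -231.5, 175.3] rot [-0.001, -0.0, -0.511] tool y deg 73.51
```

```bash
python3 -m inch '[{"xyz":[-30,-30,0],"rot":[0,0,0]},{"xyz":[-60,-50,10],"rot":[0,0,-0.12]},{"xyz":[-90,-75,20],"rot":[0,0,-0.24]},{"xyz":[-120,-98,30],"rot":[0,0,-0.36]},{"xyz":[-150,-120,40],"rot":[0,0,-0.48]},{"xyz":[-180,-145,50],"rot":[0,0,-0.511]},{"xyz":[-210,-168,60],"rot":[0,0,-0.511]},{"xyz":[-240,-192,65],"rot":[0,0,-0.511]},{"xyz":[-270,-215,70],"rot":[0,0,-0.511]},{"xyz":[-285,-227,72],"rot":[0,0,-0.511]},{"xyz":[-291,-232,72],"rot":[0,0,-0.511]},{"xyz":[-291,-232,72],"rot":[0,0,-0.511]}]' 0
python3 - <<'E'
from h import *
o=ctrl.get_obs(); print(o["ee_pos"],o["qpos"])
h=[390.3,294]; to([*h,47],-77.2)
a=ctrl.get_image("top")[:,:,::-1]; b=ctrl.get_image("side")[:,:,::-1]
k=lambda i:cv2.resize(i,None,fx=4,fy=4,interpolation=cv2.INTER_CUBIC)
cv2.imwrite("pics/near.png",np.hstack([k(a[185:275,215:315]),k(b[140:230,310:410])]))
E
```

```text
t: 1.1
ee_pos: [391.1, 293.1, 150.5]
orientation: [0.346, -3.122, 0.0]
ft_force: [-1.0, 0.6, 0.2]
width: 87.7
grasp_force: 0.0
[391.10597153 293.07201032 150.49497823] [ 6.18730784e-01  3.31931992e-01  1.98027320e+00 -5.24494955e-06
  8.30029637e-01 -1.17252253e+00]
xyz [0.5, 1.1, 103.5] rot [-0.0, -0.001, -0.003] tool y deg 102.63
```

View pics/near.png

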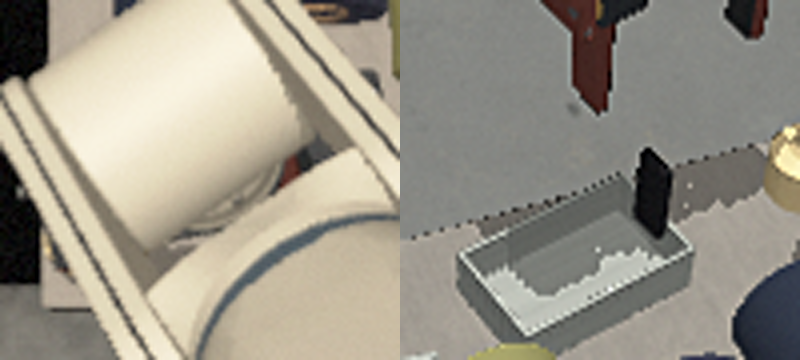

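The arm hides the tray in the top view. The side view shows the handle at about (653,190), below and between the two finger tips (595,105) and (750,35). Next I go down and grip.

```bash
python3 -m inch '[{"xyz":[0,1,35],"rot":[0,0,0]},{"xyz":[0,1,70],"rot":[0,0,0]},{"xyz":[0,1,95],"rot":[0,0,0]},{"xyz":[0,1,103],"rot":[0,0,0]},{"xyz":[0,1,103],"rot":[0,0,0]}]' && python3 -m inch '[{"xyz":[0,0,0],"rot":[0,0,0]},{"xyz":[0,0,0],"rot":[0,0,0]},{"xyz":[0,0,0],"rot":[0,0,0]},{"xyz":[0,0,0],"rot":[0,0,0]},{"xyz":[0,0,0],"rot":[0,0,0]},{"xyz":[0,0,0],"rot":[0,0,0]},{"xyz":[0,0,0],"rot":[0,0,0]},{"xyz":[0,0,0],"rot":[0,0,0]},{"xyz":[0,0,0],"rot":[0,0,0]},{"xyz":[0,0,0],"rot":[0,0,0]}]' 255
python3 - <<'E'
from h import *
o=ctrl.get_obs(); p=o["ee_pos"]; print(p,disp(p))
# go lateral to lane line, align, stay before mouth
for s in (225,170,136.5): to([*world(-s,0),p[2]],-78.7)
b=ctrl.get_image("side")[:,:,::-1]; crop(b,260,120,180,120,4,"pics/grip.png")
E
```

```text
t: 1.62
ee_pos: [388.5, 295.5, 46.1]
orientation: [0.352, -3.118, 0.003]
ft_force: [0.5, -0.8, -0.7]
width: 87.9
grasp_force: 0.0
t: 2.45
ee_pos: [390.3, 295.2, 47.6]
orientation: [0.35, -3.122, 0.0]
ft_force: [-0.5, -0.9, -0.8]
width: 24.2
grasp_force: 0.0
[390.33126243 295.1573714   47.64488349] [-230.66757081   25.83041495]
xyz [26.0, -5.0, 0.0] rot [-0.0, -0.0, 0.026] tool y deg 102.79
xyz [27.4, -60.0, 0.0] rot [-0.0, -0.0, 0.026] tool y deg 102.79
xyz [28.3, -93.5, 0.0] rot [-0.0, -0.0, 0.026] tool y deg 102.79
```

View pics/grip.png

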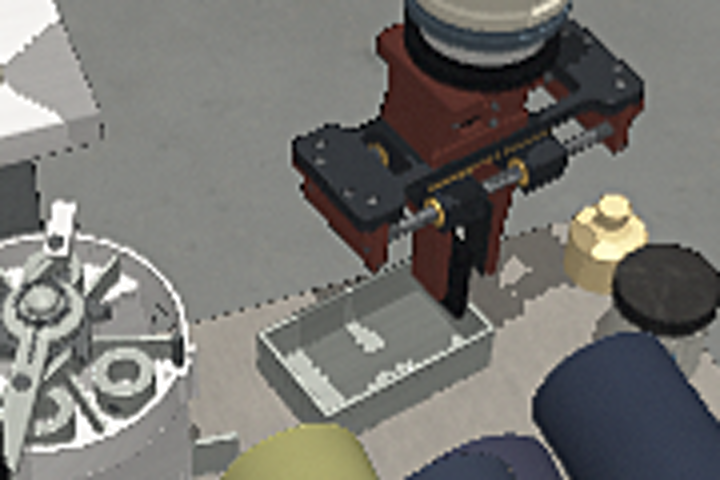

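The side view shows the handle at (460,290), just behind the inner finger (432,265), with the fingers still closing (24 mm). I'll wait for the grip to finish.

```bash
python3 -m inch '[{"xyz":[0,0,0],"rot":[0,0,0]},{"xyz":[0,0,0],"rot":[0,0,0]},{"xyz":[0,0,0],"rot":[0,0,0]},{"xyz":[0,0,0],"rot":[0,0,0]},{"xyz":[0,0,0],"rot":[0,0,0]}]' 255
```

```text
t: 2.92
ee_pos: [390.3, 295.2, 47.6]
orientation: [0.35, -3.122, 0.0]
ft_force: [-0.0, -1.0, -0.6]
width: 8.1
grasp_force: 30.0
```

```bash
python3 -m inch '[{"xyz":[7,-1,0],"rot":[0,0,0.01]},{"xyz":[14,-3,0],"rot":[0,0,0.026]},{"xyz":[21,-8,0],"rot":[0,0,0.026]},{"xyz":[26.5,-18,0],"rot":[0,0,0.026]},{"xyz":[26.5,-30,0],"rot":[0,0,0.026]},{"xyz":[26.5,-30,0],"rot":[0,0,0.026]}]'
python3 - <<'E'
from h import *
o=ctrl.get_obs(); p=o["ee_pos"]; print(disp(p))
for s in (160,136.5): to([*world(-s,0),p[2]],-78.7)
b=ctrl.get_image("side")[:,:,::-1]; crop(b,260,130,150,110,5,"pics/pre.png")
q=lambda x,y,z:((proj("side",[*world(x,y),z])[0]-[260,130])*5).round()
s=-disp(p)[0]-50.5
for x in(56,-56):
  for y in(34,-34): print("tray corner",x,y,q(-s+x,y,32))
for y in(45,-45): print("lead-in mouth",q(-80,y,30),q(-53,y*37/45,30))
E
```

```text
t: 3.42
ee_pos: [370.4, 257.8, 47.7]
orientation: [0.308, -3.125, 0.002]
ft_force: [-0.5, 0.5, -1.6]
width: 8.2
grasp_force: 30.0
[-197.93850126   -1.08026005]
xyz [-1.1, -37.9, 0.0] rot [-0.001, -0.002, -0.001] tool y deg 101.26
xyz [-1.1, -61.4, 0.1] rot [-0.001, -0.002, -0.001] tool y deg 101.26
tray corner 56 34 [304. 457.]
tray corner 56 -34 [225. 352.]
tray corner -56 34 [522. 352.]
tray corner -56 -34 [439. 255.]
lead-in mouth [293. 489.] [228. 503.]
lead-in mouth [191. 348.] [145. 385.]
```

View pics/pre.png

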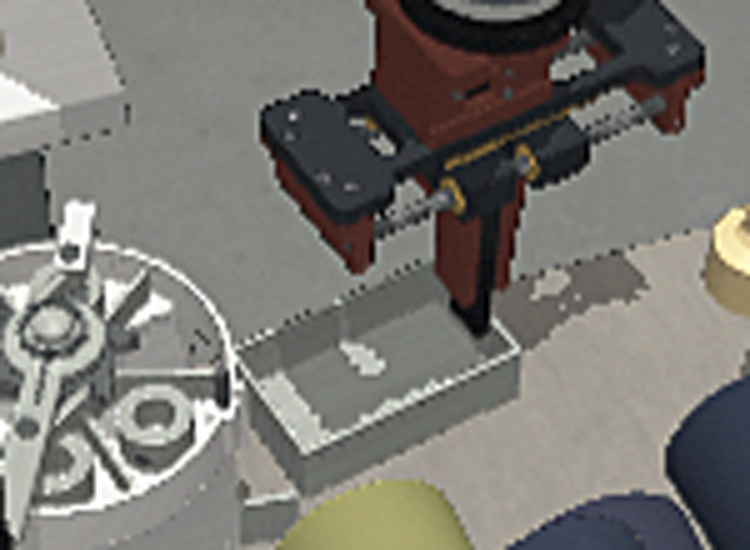

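The tray corners (306,455) and (522,350) and the lead-in tip (297,492) match the predictions to within about 1 mm, so I push in.

```bash
python3 -m inch '[{"xyz":[-1,-8,0],"rot":[0,0,0]},{"xyz":[-1,-16,0],"rot":[0,0,0]},{"xyz":[-1,-24,0],"rot":[0,0,0]},{"xyz":[-1,-32,0],"rot":[0,0,0]},{"xyz":[-1,-40,0],"rot":[0,0,0]},{"xyz":[-1,-46,0],"rot":[0,0,0]},{"xyz":[-1,-52,0],"rot":[0,0,0]},{"xyz":[-1,-55,0],"rot":[0,0,0]},{"xyz":[-1,-57,0],"rot":[0,0,0]},{"xyz":[-1,-57,0],"rot":[0,0,0]}]'
python3 - <<'E'
from h import *
p=ctrl.get_obs()["ee_pos"]; print(disp(p)); to([*world(-136.5,0),p[2]],-78.7)
E
```

```text
t: 4.3
ee_pos: [383.3, 204.1, 47.7]
orientation: [0.308, -3.126, 0.0]
ft_force: [0.3, 0.5, -1.2]
width: 7.8
grasp_force: 30.0
[-142.70866886    1.10486624]
xyz [1.1, -6.2, 0.0] rot [0.0, -0.0, -0.001] tool y deg 101.27
```

```bash
for k in 1; do python3 -m inch '[{"xyz":[0.5,-2,0],"rot":[0,0,0]},{"xyz":[0.5,-4,0],"rot":[0,0,0]},{"xyz":[0.5,-4,0],"rot":[0,0,0]},{"xyz":[0.5,-4,0],"rot":[0,0,0]}]'; python3 -m inch '[{"xyz":[0,-1,0],"rot":[0,0,0]},{"xyz":[0,-2,0],"rot":[0,0,0]},{"xyz":[0,-2,0],"rot":[0,0,0]},{"xyz":[0,-2,0],"rot":[0,0,0]}]';  python3 -m inch '[{"xyz":[0,-1,0],"rot":[0,0,0]},{"xyz":[0,-2,0],"rot":[0,0,0]},{"xyz":[0,-2,0],"rot":[0,0,0]}]'; done
python3 - <<'E'
from h import *
print(disp(ctrl.get_obs()["ee_pos"]))
E
```

```text
t: 4.63
ee_pos: [383.5, 200.4, 47.7]
orientation: [0.309, -3.126, 0.0]
ft_force: [1.2, -0.3, -1.1]
width: 8.2
grasp_force: 30.0
t: 4.97
ee_pos: [384.0, 198.4, 47.7]
orientation: [-0.309, 3.126, 0.0]
ft_force: [1.0, 0.8, -1.9]
width: 8.0
grasp_force: 30.0
t: 5.22
ee_pos: [384.5, 197.8, 48.0]
orientation: [-0.307, 3.126, 0.004]
ft_force: [-5.7, 12.3, 1.0]
width: 7.7
grasp_force: 30.0
[-136.36631465    1.03492661]
```

The tray met the stop (12 N) at 136.4 mm, as expected. I ease the push, open and rise.

```bash
python3 -m inch '[{"xyz":[0,1,0],"rot":[0,0,0]},{"xyz":[0,1.2,0],"rot":[0,0,0]},{"xyz":[0,1.2,0],"rot":[0,0,0]}]'; python3 -m inch '[{"xyz":[0,0,0],"rot":[0,0,0]},{"xyz":[0,0,0],"rot":[0,0,0]},{"xyz":[0,0,0],"rot":[0,0,0]},{"xyz":[0,0,0],"rot":[0,0,0]},{"xyz":[0,0,0],"rot":[0,0,0]}]' 150;  python3 -m inch '[{"xyz":[0,0,-15],"rot":[0,0,0]},{"xyz":[0,0,-45],"rot":[0,0,0]},{"xyz":[0,0,-85],"rot":[0,0,0]},{"xyz":[0,0,-125],"rot":[0,0,0]},{"xyz":[0,0,-165],"rot":[0,0,0]},{"xyz":[0,0,-190],"rot":[0,0,0]},{"xyz":[0,0,-190],"rot":[0,0,0]}]'
python3 - <<'E'
from h import *
o=ctrl.get_obs(); print(o["ee_pos"],o["qpos"])
b=ctrl.get_image("side")[:,:,::-1]; crop(b,220,130,160,120,5,"pics/home.png")
q=lambda x,y,z:((proj("side",[*world(x,y),z])[0]-[220,130])*5).round()
for x in(-56,):
  for y in(34,-34): print("home tray corner",x,y,q(-86+x,y,32))
print("handle top",q(-136.5,0,76))
for t in(0,1.257):
  a=np.radians(52)+t; print("knob top",t,q(105*np.cos(a),105*np.sin(a),186),world(105*np.cos(a),105*np.sin(a)))
E
```

```text
t: 5.47
ee_pos: [384.3, 197.9, 47.8]
orientation: [-0.309, 3.126, 0.001]
ft_force: [-1.7, 4.5, -0.9]
width: 8.1
grasp_force: 30.0
t: 5.88
ee_pos: [384.1, 197.5, 47.7]
orientation: [0.309, -3.126, 0.0]
ft_force: [0.3, -1.1, -0.1]
width: 35.2
grasp_force: 0.0
t: 6.47
ee_pos: [386.9, 198.9, 243.0]
orientation: [-0.308, 3.117, 0.005]
ft_force: [0.8, 0.2, 0.2]
width: 36.2
grasp_force: 0.0
[386.94712618 198.90617436 242.95039139] [ 4.47518406e-01  1.05330977e-01  2.01621205e+00 -9.47922065e-05
  1.01013431e+00 -1.32037705e+00]
home tray corner -56 34 [604. 409.]
home tray corner -56 -34 [524. 307.]
handle top [553. 296.]
knob top 0 [171. 473.] [504.00399577  16.72150515]
knob top 1.257 [496. 336.] [484.02935139 138.56074519]
```

View pics/home.png

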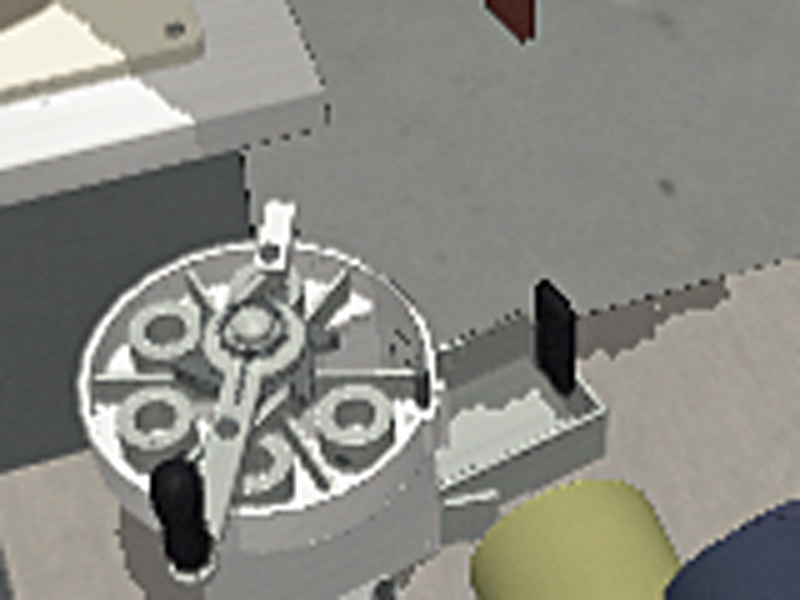

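The tray is home: its corner is at (605,408) against a predicted (604,409). The knob top at (173,472) also matches the prediction (171,473). The current yaw suits the mid-stroke tangent, so I keep it fixed and straddle the post.

Run:
```python
from h import *
print("to knob above/down"); to([504,16.7,243],-78.7); to([504,16.7,153],-78.7)
r=R.from_euler("z",-78.7,degrees=True)
base=(np.array([504,16.7,153]),R.from_matrix(np.c_[np.cross([-ex[0],-ex[1],0],[0,0,-1]),[-ex[0],-ex[1],0],[0,0,-1]]).as_rotvec())
for d in (0,12,24,36,48,60,72):
    a=np.radians(52+d); print(d,end=" "); to([*world(105*np.cos(a),105*np.sin(a)),153],base=base)
```

```text
to knob above/down
xyz [-80.5, -201.2, -2.5] rot [0.001, 0.006, -0.0] tool y deg 101.3
xyz [-79.9, -201.4, 87.5] rot [0.001, 0.006, -0.0] tool y deg 101.3
0 xyz [-0.0, 0.0, -0.0] rot [0.0, 0.0, 0.0] tool y deg 101.3
12 xyz [-11.6, 18.6, -0.0] rot [0.0, 0.0, 0.0] tool y deg 101.3
24 xyz [-19.1, 39.3, -0.0] rot [0.0, 0.0, 0.0] tool y deg 101.3
36 xyz [-22.2, 61.0, -0.0] rot [0.0, 0.0, 0.0] tool y deg 101.3
48 xyz [-20.7, 82.9, -0.0] rot [0.0, 0.0, 0.0] tool y deg 101.3
60 xyz [-14.6, 104.0, -0.0] rot [0.0, 0.0, 0.0] tool y deg 101.3
72 xyz [-4.3, 123.4, 0.0] rot [0.0, 0.0, 0.0] tool y deg 101.3
```

```bash
python3 -m inch '[{"xyz":[-10,-30,0],"rot":[0,0,0]},{"xyz":[-22,-60,0],"rot":[0,0,0]},{"xyz":[-35,-90,0],"rot":[0,0,0]},{"xyz":[-48,-120,0],"rot":[0,0,0]},{"xyz":[-60,-150,0],"rot":[0,0,0]},{"xyz":[-72,-180,0],"rot":[0,0,0]},{"xyz":[-80,-201,0],"rot":[0,0,0]},{"xyz":[-80,-201,0],"rot":[0,0,0]},{"xyz":[-80,-201,0],"rot":[0,0,0]},{"xyz":[-80,-201,0],"rot":[0,0,0]}]'
python3 - <<'E'
from h import *
print(ctrl.get_obs()["ee_pos"],ctrl.get_obs()["qpos"])
to([504,16.7,153],-78.7)
b=ctrl.get_image("side")[:,:,::-1]; crop(b,180,80,200,150,4,"pics/knob.png")
E
```

```text
t: 7.35
ee_pos: [500.6, 16.5, 236.2]
orientation: [0.308, -3.123, -0.001]
ft_force: [-0.7, 0.3, -0.2]
width: 36.1
grasp_force: 0.0
[500.62703001  16.49127163 236.2109719 ] [ 9.00955509e-03  2.24619770e-01  1.88544243e+00  3.01424706e-04
  1.03461888e+00 -1.75872197e+00]
xyz [-3.6, -0.5, 83.2] rot [0.001, -0.003, -0.0] tool y deg 101.27
```

View pics/knob.png

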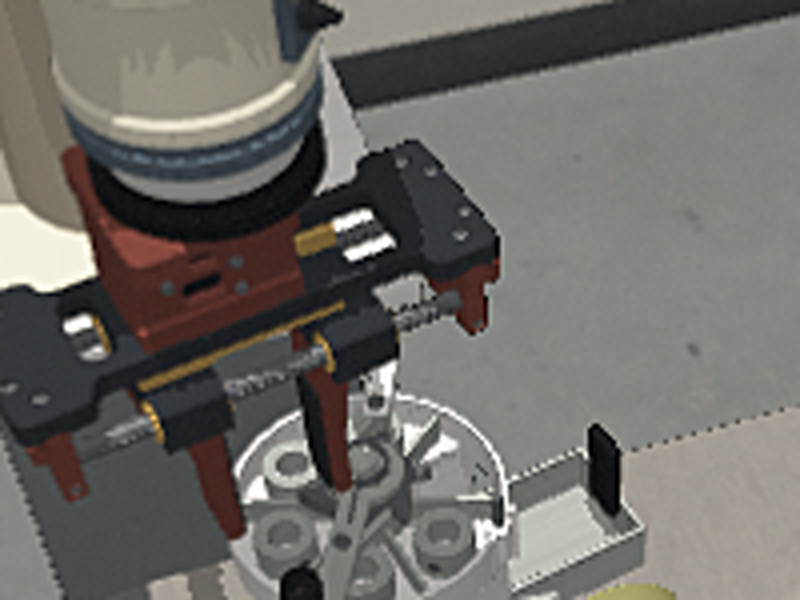

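The finger tips at (235,537) and (343,487) straddle the knob (300,575) below. I go down and make the first stroke.

```bash
python3 -m inch '[{"xyz":[-3.5,0,25],"rot":[0,0,0]},{"xyz":[-3.5,0,45],"rot":[0,0,0]},{"xyz":[-3.5,0,65],"rot":[0,0,0]},{"xyz":[-3.5,0,83],"rot":[0,0,0]},{"xyz":[-3.5,0,83],"rot":[0,0,0]},{"xyz":[-3.5,0,83],"rot":[0,0,0]}]'; python3 -m inch '[{"xyz":[0,7,0],"rot":[0,0,0]},{"xyz":[-3,14,0],"rot":[0,0,0]},{"xyz":[-9,23,0],"rot":[0,0,0]},{"xyz":[-14,33,0],"rot":[0,0,0]},{"xyz":[-17.5,44,0],"rot":[0,0,0]},{"xyz":[-20,54,0],"rot":[0,0,0]},{"xyz":[-20,54,0],"rot":[0,0,0]}]'
python3 - <<'E'
from h import *
p=ctrl.get_obs()["ee_pos"]; v=p[:2]+9.5*ex-C; d=disp(p[:2]+9.5*ex); print(p,"post est r,deg",np.hypot(*v),np.degrees(np.arctan2(d[1],d[0]))-52)
E
```

```text
t: 7.9
ee_pos: [504.2, 17.8, 154.1]
orientation: [0.311, -3.124, -0.0]
ft_force: [0.6, 0.2, 0.5]
width: 36.2
grasp_force: 0.0
t: 8.48
ee_pos: [515.2, 75.9, 155.3]
orientation: [-0.312, 3.125, 0.001]
ft_force: [1.0, -2.3, 1.4]
width: 36.2
grasp_force: 0.9
[515.17106637  75.85550432 155.31090054] post est r,deg 106.86516076166703 28.115400960421155
```

```bash
python3 -m inch '[{"xyz":[-1.5,8,0],"rot":[0,0,0]},{"xyz":[-2.2,17,0],"rot":[0,0,0]},{"xyz":[-2,27,0],"rot":[0,0,0]},{"xyz":[-0.7,38,0],"rot":[0,0,0]},{"xyz":[2,48,0],"rot":[0,0,0]},{"xyz":[5.4,58,0],"rot":[0,0,0]},{"xyz":[9,67,0],"rot":[0,0,0]},{"xyz":[13,74,0],"rot":[0,0,0]},{"xyz":[15.5,78,0],"rot":[0,0,0]},{"xyz":[15.5,78,0],"rot":[0,0,0]},{"xyz":[15.5,78,0],"rot":[0,0,0]}]';python3 -m inch '[{"xyz":[0.5,1,0],"rot":[0,0,0]},{"xyz":[1,2,0],"rot":[0,0,0]},{"xyz":[1,2,0],"rot":[0,0,0]}]'
cat > est.py <<'E'
from h import *
p=ctrl.get_obs()["ee_pos"]; d=disp(p[:2]+9.5*ex); print(p,"r,deg",np.hypot(*d),np.degrees(np.arctan2(d[1],d[0]))-52)
E
python3 est.py
```

```text
t: 9.4
ee_pos: [483.2, 147.2, 154.5]
orientation: [0.31, -3.125, 0.0]
ft_force: [-0.6, -2.2, 0.6]
width: 36.1
grasp_force: 1.2
t: 9.65
ee_pos: [482.2, 148.5, 154.5]
orientation: [0.309, -3.125, 0.001]
ft_force: [0.7, -2.8, -0.1]
width: 35.9
grasp_force: 2.0
[482.23584052 148.49144277 154.4937058 ] r,deg 105.48569430426622 72.22936595582715
```

```bash
python3 -m inch '[{"xyz":[0.7,1,0],"rot":[0,0,0]},{"xyz":[1.4,2,0],"rot":[0,0,0]},{"xyz":[1.4,2,0],"rot":[0,0,0]}]';python3 -m inch '[{"xyz":[0.7,1,0],"rot":[0,0,0]},{"xyz":[1.4,2,0],"rot":[0,0,0]},{"xyz":[1.4,2,0],"rot":[0,0,0]}]'; python3 est.py
```

```text
t: 9.9
ee_pos: [481.6, 149.3, 154.5]
orientation: [-0.31, 3.125, -0.004]
ft_force: [4.8, -11.5, -3.0]
width: 36.5
grasp_force: 6.0
t: 10.15
ee_pos: [481.0, 150.0, 154.5]
orientation: [-0.311, 3.123, -0.006]
ft_force: [10.6, -17.6, -6.2]
width: 36.7
grasp_force: 9.7
[480.96954525 149.95817194 154.49648681] r,deg 105.66292003576704 73.27659049214677
```

```bash
python3 -m inch '[{"xyz":[-6,-8,0],"rot":[0,0,0]},{"xyz":[-10,-16,0],"rot":[0,0,0]},{"xyz":[-14,-25,0],"rot":[0,0,0]},{"xyz":[-17.5,-35,0],"rot":[0,0,0]},{"xyz":[-20,-45.5,0],"rot":[0,0,0]},{"xyz":[-21.3,-56.5,0],"rot":[0,0,0]},{"xyz":[-21.5,-67.5,0],"rot":[0,0,0]},{"xyz":[-20.5,-78.5,0],"rot":[0,0,0]},{"xyz":[-18.5,-89,0],"rot":[0,0,0]},{"xyz":[-15,-100,0],"rot":[0,0,0]},{"xyz":[-11,-110,0],"rot":[0,0,0]},{"xyz":[-6,-119,0],"rot":[0,0,0]}]';python3 -m inch '[{"xyz":[5,-9,0],"rot":[0,0,0]},{"xyz":[6.5,-18,0],"rot":[0,0,0]},{"xyz":[6.5,-20,0],"rot":[0,0,0]},{"xyz":[6.5,-20,0],"rot":[0,0,0]},{"xyz":[6.5,-20,0],"rot":[0,0,0]},{"xyz":[6.5,-20,0],"rot":[0,0,0]}]'; python3 est.py
python3 - <<'E'
from h import *
b=ctrl.get_image("side")[:,:,::-1]; crop(b,180,100,200,150,4,"pics/s1.png")
E
```

```text
t: 11.15
ee_pos: [508.0, 35.7, 154.7]
orientation: [-0.309, 3.126, 0.0]
ft_force: [-0.0, -0.2, 0.1]
width: 36.2
grasp_force: 0.3
t: 11.65
ee_pos: [506.0, 16.2, 154.7]
orientation: [-0.31, 3.126, 0.0]
ft_force: [-0.1, -0.5, -0.4]
width: 36.1
grasp_force: 0.0
[505.96254354  16.2416256  154.69837795] r,deg 113.03323682703585 -3.568198393739813
```

View pics/s1.png

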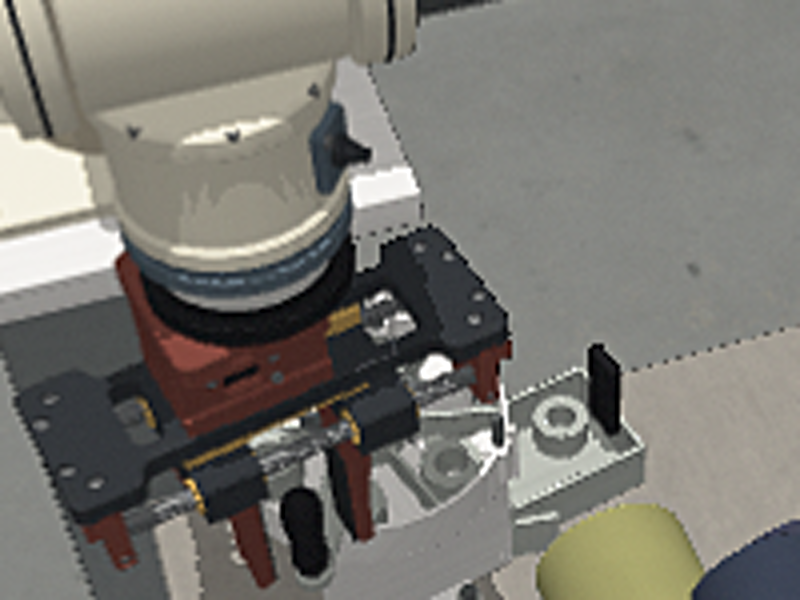

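One collar is in the tray at (560,420) and the knob stands free between the fingers at (303,535). Second stroke:

```bash
python3 -m inch '[{"xyz":[0,7,0],"rot":[0,0,0]},{"xyz":[-2,14,0],"rot":[0,0,0]},{"xyz":[-8,24,0],"rot":[0,0,0]},{"xyz":[-13,34,0],"rot":[0,0,0]},{"xyz":[-17,45,0],"rot":[0,0,0]},{"xyz":[-20,56,0],"rot":[0,0,0]},{"xyz":[-22,67,0],"rot":[0,0,0]},{"xyz":[-22.5,78,0],"rot":[0,0,0]},{"xyz":[-21.5,89,0],"rot":[0,0,0]},{"xyz":[-19,100,0],"rot":[0,0,0]},{"xyz":[-15.5,111,0],"rot":[0,0,0]},{"xyz":[-11,121,0],"rot":[0,0,0]}]'; python3 -m inch '[{"xyz":[4,6,0],"rot":[0,0,0]},{"xyz":[7,11,0],"rot":[0,0,0]},{"xyz":[8.5,14.5,0],"rot":[0,0,0]},{"xyz":[9.5,16.5,0],"rot":[0,0,0]},{"xyz":[9.5,16.5,0],"rot":[0,0,0]},{"xyz":[9.5,16.5,0],"rot":[0,0,0]}]'; python3 est.py
```

```text
t: 12.7
ee_pos: [492.0, 137.7, 154.6]
orientation: [0.309, -3.126, 0.0]
ft_force: [2.8, -3.2, 1.3]
width: 35.9
grasp_force: 1.4
t: 13.2
ee_pos: [480.6, 149.2, 154.5]
orientation: [-0.311, 3.126, -0.005]
ft_force: [5.7, -13.1, -2.4]
width: 36.5
grasp_force: 6.8
[480.59932815 149.23063811 154.51025168] r,deg 104.88029008835852 73.15028166086633
```

```bash
python3 -m inch '[{"xyz":[-5,-8,0],"rot":[0,0,0]},{"xyz":[-9,-16,0],"rot":[0,0,0]},{"xyz":[-13,-25,0],"rot":[0,0,0]},{"xyz":[-16.5,-35,0],"rot":[0,0,0]},{"xyz":[-19,-45.5,0],"rot":[0,0,0]},{"xyz":[-20.3,-56.5,0],"rot":[0,0,0]},{"xyz":[-20.5,-67.5,0],"rot":[0,0,0]},{"xyz":[-19.5,-78.5,0],"rot":[0,0,0]},{"xyz":[-17.5,-89,0],"rot":[0,0,0]},{"xyz":[-14,-100,0],"rot":[0,0,0]},{"xyz":[-10,-110,0],"rot":[0,0,0]},{"xyz":[-5,-119,0],"rot":[0,0,0]}]';python3 -m inch '[{"xyz":[5,-9,0],"rot":[0,0,0]},{"xyz":[7,-17,0],"rot":[0,0,0]},{"xyz":[7,-19.5,0],"rot":[0,0,0]},{"xyz":[7,-19.5,0],"rot":[0,0,0]},{"xyz":[7,-19.5,0],"rot":[0,0,0]},{"xyz":[7,-19.5,0],"rot":[0,0,0]}]'; python3 est.py;  python3 -m inch '[{"xyz":[0,7,0],"rot":[0,0,0]},{"xyz":[-2,14,0],"rot":[0,0,0]},{"xyz":[-8,24,0],"rot":[0,0,0]},{"xyz":[-13,34,0],"rot":[0,0,0]},{"xyz":[-17,45,0],"rot":[0,0,0]},{"xyz":[-20,56,0],"rot":[0,0,0]},{"xyz":[-22,67,0],"rot":[0,0,0]},{"xyz":[-22.5,78,0],"rot":[0,0,0]},{"xyz":[-21.5,89,0],"rot":[0,0,0]},{"xyz":[-19,100,0],"rot":[0,0,0]},{"xyz":[-15.5,111,0],"rot":[0,0,0]},{"xyz":[-11,121,0],"rot":[0,0,0]}]'; python3 -m inch '[{"xyz":[4,6,0],"rot":[0,0,0]},{"xyz":[7,11,0],"rot":[0,0,0]},{"xyz":[8.5,14.5,0],"rot":[0,0,0]},{"xyz":[9.5,16.5,0],"rot":[0,0,0]},{"xyz":[9.5,16.5,0],"rot":[0,0,0]},{"xyz":[9.5,16.5,0],"rot":[0,0,0]}]'; python3 est.py
```

```text
t: 14.2
ee_pos: [508.3, 34.2, 154.7]
orientation: [-0.309, 3.126, 0.0]
ft_force: [0.4, -0.4, 0.6]
width: 36.1
grasp_force: 0.2
t: 14.7
ee_pos: [505.7, 15.2, 154.7]
orientation: [-0.31, 3.126, 0.0]
ft_force: [0.6, 0.6, -0.4]
width: 36.0
grasp_force: 0.0
[505.65798222  15.15186774 154.71480274] r,deg 113.32477285650624 -4.121680907608116
t: 15.7
ee_pos: [491.7, 136.7, 154.6]
orientation: [0.309, -3.126, 0.0]
ft_force: [2.1, -2.2, -0.1]
width: 36.4
grasp_force: 1.3
t: 16.2
ee_pos: [479.9, 148.7, 154.5]
orientation: [0.31, -3.126, 0.003]
ft_force: [3.2, -9.4, -0.6]
width: 36.4
grasp_force: 4.9
[479.88523733 148.68969247 154.53599132] r,deg 103.99632915193341 73.23008743777609
```

The stop was met again (9 N). I let the lever back and rise clear.

```bash
python3 -m inch '[{"xyz":[-5,-8,0],"rot":[0,0,0]},{"xyz":[-9,-16,0],"rot":[0,0,0]},{"xyz":[-13,-25,0],"rot":[0,0,0]},{"xyz":[-16.5,-35,0],"rot":[0,0,0]},{"xyz":[-19,-45.5,0],"rot":[0,0,0]},{"xyz":[-20.3,-56.5,0],"rot":[0,0,0]},{"xyz":[-20.5,-67.5,0],"rot":[0,0,0]},{"xyz":[-19.5,-78.5,0],"rot":[0,0,0]},{"xyz":[-17.5,-89,0],"rot":[0,0,0]},{"xyz":[-14,-100,0],"rot":[0,0,0]},{"xyz":[-10,-110,0],"rot":[0,0,0]},{"xyz":[-5,-119,0],"rot":[0,0,0]}]';python3 -m inch '[{"xyz":[5,-9,0],"rot":[0,0,0]},{"xyz":[7,-17,0],"rot":[0,0,0]},{"xyz":[7,-18,0],"rot":[0,0,0]},{"xyz":[7,-18,0],"rot":[0,0,0]},{"xyz":[7,-18,0],"rot":[0,0,0]}]'; python3 est.py;  python3 -m inch '[{"xyz":[0,0,-20],"rot":[0,0,0]},{"xyz":[0,0,-50],"rot":[0,0,0]},{"xyz":[0,0,-85],"rot":[0,0,0]},{"xyz":[0,0,-88],"rot":[0,0,0]},{"xyz":[20,30,-88],"rot":[0,0,0]},{"xyz":[35,65,-88],"rot":[0,0,0]},{"xyz":[50,100,-88],"rot":[0,0,0]},{"xyz":[65,130,-88],"rot":[0,0,0]},{"xyz":[80,165,-88],"rot":[0,0,0]},{"xyz":[80,201,-88],"rot":[0,0,0]},{"xyz":[80,201,-88],"rot":[0,0,0]},{"xyz":[80,201,-88],"rot":[0,0,0]}]'
python3 - <<'E'
from h import *
o=ctrl.get_obs(); print(disp(o["ee_pos"]),o["ee_pos"])
b=ctrl.get_image("side")[:,:,::-1]; crop(b,220,130,160,120,5,"pics/s3.png")
to([*world(-136.5,0.5),48],-78.7)
E
```

```text
t: 17.2
ee_pos: [508.0, 33.1, 154.7]
orientation: [-0.309, 3.126, -0.0]
ft_force: [0.1, -0.9, 0.1]
width: 36.0
grasp_force: 0.2
t: 17.62
ee_pos: [505.1, 15.3, 154.8]
orientation: [-0.309, 3.126, 0.0]
ft_force: [-0.6, 0.3, 0.2]
width: 35.9
grasp_force: 0.0
[505.09351761  15.33918735 154.75287211] r,deg 112.74412631008855 -4.186907398219262
t: 18.62
ee_pos: [386.4, 198.5, 242.5]
orientation: [-0.317, 3.125, 0.0]
ft_force: [0.3, 0.2, -0.1]
width: 36.2
grasp_force: 0.0
[-136.62379661    3.00967873] [386.38042893 198.46503261 242.54910751]
xyz [2.5, 1.1, 194.4] rot [-0.0, -0.0, 0.003] tool y deg 101.47
```

View pics/s3.png

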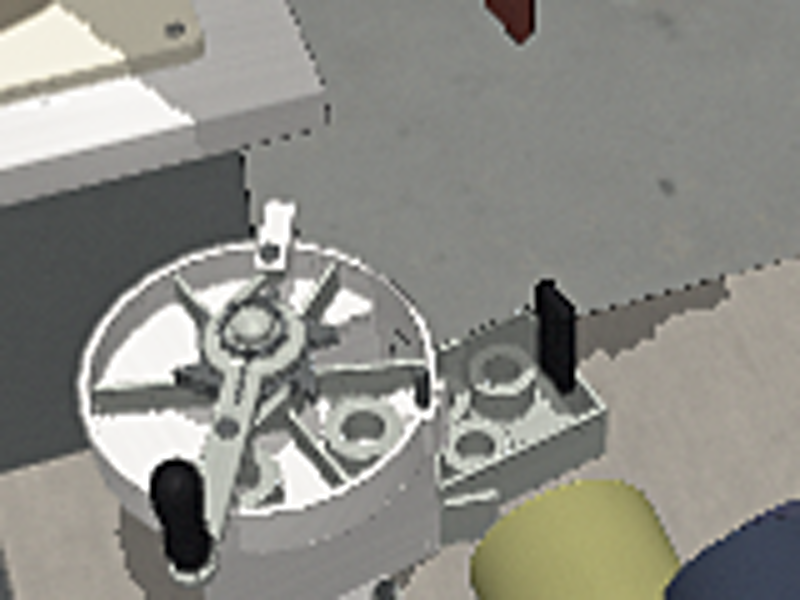

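Two collars remain on the deck at (360,425) and (255,470), and the lever is at rest. In the tray, two rings are visible at (475,445) and (500,375). The second looks as if it rests on top of another, so I'll work out its place before gripping. That makes 11 pictures viewed against the limit of 10, so I'll go on by numbers alone.

Run:
```python
from h import *
P=lambda x,y:(220+(x+.5)/5-.5,130+(y+.5)/5-.5)
for n,c,l,r in(("a",(500,370),(468,372),(533,372)),("b",(475,443),(447,445),(500,445))):
  for z in(22.5,35,42.5): print(n,z,disp(at("side",*P(*c),z)).round(1),"w",np.hypot(*(at("side",*P(*l),z)-at("side",*P(*r),z))).round(1))
print(disp(ctrl.get_obs()["ee_pos"]),ctrl.get_obs()["ee_pos"]); to([*world(-136.5,0.5),54],-78.7)
```

```text
a 22.5 [-118.   -16.1] w 28.8
a 35 [-112.9   -7.2] w 28.4
a 42.5 [-109.9   -1.9] w 28.1
b 22.5 [-88.1  13.4] w 22.9
b 35 [-83.6  21.8] w 22.5
b 42.5 [-80.8  26.9] w 22.3
[-135.49932364    3.09171356] [386.68120963 197.37843234 242.41121629]
xyz [2.5, 1.1, 188.4] rot [-0.0, -0.0, 0.003] tool y deg 101.47
```

```bash
python3 -m inch '[{"xyz":[2.5,1,40],"rot":[0,0,0.003]},{"xyz":[2.5,1,80],"rot":[0,0,0.003]},{"xyz":[2.5,1,120],"rot":[0,0,0.003]},{"xyz":[2.5,1,145],"rot":[0,0,0.003]},{"xyz":[2.5,1,145],"rot":[0,0,0.003]},{"xyz":[2.5,1,145],"rot":[0,0,0.003]}]' 180
python3 - <<'E'
from h import *
p=ctrl.get_obs()["ee_pos"]; print(disp(p)); to([*world(-136.5,0.5),55],-78.7)
E
```

```text
t: 19.17
ee_pos: [384.0, 195.9, 96.9]
orientation: [0.302, -3.124, 0.002]
ft_force: [0.2, -0.3, 1.0]
width: 25.8
grasp_force: 0.0
[-134.56238937    0.16651007]
xyz [-0.5, 2.0, 41.9] rot [-0.001, -0.004, -0.005] tool y deg 101.03
```

```bash
python3 -m inch '[{"xyz":[0,1,10],"rot":[0,0,0]},{"xyz":[0,1.5,22],"rot":[0,0,0]},{"xyz":[0,1.5,34],"rot":[0,0,0]},{"xyz":[0,1.5,42],"rot":[0,0,0]},{"xyz":[0,1.5,42],"rot":[0,0,0]},{"xyz":[0,1.5,42],"rot":[0,0,0]}]'
python3 - <<'E'
from h import *
p=ctrl.get_obs()["ee_pos"]; print(disp(p)); to([*world(-136.5,0.5),55],-78.7)
E
```

```text
t: 19.67
ee_pos: [384.7, 198.8, 56.3]
orientation: [-0.304, 3.126, 0.0]
ft_force: [0.9, 0.5, -0.2]
width: 26.0
grasp_force: 0.0
[-137.26249598    1.39947704]
xyz [0.9, -0.8, 1.3] rot [0.0, 0.001, -0.003] tool y deg 101.12
```

```bash
python3 -m inch '[{"xyz":[0,-0.7,1],"rot":[0,0,0]},{"xyz":[0,-0.7,1],"rot":[0,0,0]},{"xyz":[0,-0.7,1],"rot":[0,0,0]},{"xyz":[0,-0.7,1],"rot":[0,0,0]},{"xyz":[0,-0.7,1],"rot":[0,0,0]},{"xyz":[0,-0.7,1],"rot":[0,0,0]}]' 255
python3 - <<'E'
from h import *
p=ctrl.get_obs()["ee_pos"]; print(disp(p)); to([*world(-160,0.5),p[2]]);to([*world(-235,0),p[2]])
E
```

```text
t: 20.17
ee_pos: [384.6, 198.2, 55.2]
orientation: [-0.305, 3.126, 0.0]
ft_force: [-0.5, -0.1, 6.7]
width: 7.7
grasp_force: 30.0
[-136.65895028    1.24003073]
xyz [0.8, 23.3, 0.0] rot [0.0, 0.0, 0.0] tool y deg 101.13
xyz [1.5, 98.3, 0.0] rot [0.0, 0.0, 0.0] tool y deg 101.13
```

```bash
python3 -m inch '[{"xyz":[0,3,0],"rot":[0,0,0]},{"xyz":[0,7,0],"rot":[0,0,0]},{"xyz":[0,12,0],"rot":[0,0,0]},{"xyz":[0,17,0],"rot":[0,0,0]},{"xyz":[0,22,0],"rot":[0,0,0]},{"xyz":[0.3,27,0],"rot":[0,0,0]},{"xyz":[0.5,32,0],"rot":[0,0,0]},{"xyz":[0.7,37,0],"rot":[0,0,0]},{"xyz":[0.8,42,0],"rot":[0,0,0]},{"xyz":[0.8,45,0],"rot":[0,0,0]}]'; python3 -m inch '[{"xyz":[0,5,0],"rot":[0,0,0]},{"xyz":[0,11,0],"rot":[0,0,0]},{"xyz":[0,17,0],"rot":[0,0,0]},{"xyz":[0,23,0],"rot":[0,0,0]},{"xyz":[0,29,0],"rot":[0,0,0]},{"xyz":[0,35,0],"rot":[0,0,0]},{"xyz":[0,40,0],"rot":[0,0,0]},{"xyz":[0,43,0],"rot":[0,0,0]},{"xyz":[0,45,0],"rot":[0,0,0]},{"xyz":[0,45,0],"rot":[0,0,0]},{"xyz":[0,45,0],"rot":[0,0,0]}]'
python3 - <<'E'
from h import *
print(disp(ctrl.get_obs()["ee_pos"]))
E
```

```text
t: 21.0
ee_pos: [375.0, 241.9, 55.2]
orientation: [-0.306, 3.126, -0.001]
ft_force: [1.2, -5.8, 8.3]
width: 8.0
grasp_force: 30.0
t: 21.92
ee_pos: [366.3, 286.0, 55.2]
orientation: [-0.305, 3.126, -0.0]
ft_force: [-0.3, -3.2, 6.7]
width: 7.9
grasp_force: 30.0
[-226.43221319    0.43218861]
```

```bash
python3 -m inch '[{"xyz":[0,0,0],"rot":[0,0,0]},{"xyz":[0,0,0],"rot":[0,0,0]},{"xyz":[0,0,0],"rot":[0,0,0]},{"xyz":[0,0,0],"rot":[0,0,0]},{"xyz":[0,0,0],"rot":[0,0,0]}]' 180; python3 -m inch '[{"xyz":[0,0,-8],"rot":[0,0,0]},{"xyz":[0,0,-25],"rot":[0,0,0]},{"xyz":[0,0,-55],"rot":[0,0,0]},{"xyz":[0,0,-95],"rot":[0,0,0]},{"xyz":[0,0,-135],"rot":[0,0,0]},{"xyz":[0,0,-160],"rot":[0,0,0]},{"xyz":[0,0,-160],"rot":[0,0,0]},{"xyz":[0,0,-160],"rot":[0,0,0]},{"xyz":[0,0,-160],"rot":[0,0,0]}]'
python3 - <<'E'
from h import *
# numeric check: black handle pixels and tray in side image, against predicted places
im=ctrl.get_image("side"); g=im.max(2)
u=proj("side",[*world(-226.5,0),60])[0]; print("pred handle",u)
x,y=u.astype(int); w=g[y-25:y+25,x-25:x+25]; m=w<45
n,l,st,c=cv2.connectedComponentsWithStats(m.astype(np.uint8))
for i in range(1,n):
    if st[i,4]>15: print(st[i],c[i]+[x-25,y-25])
# darkness map of the tray interior: bores of collars (row-major small print)
k=proj("side",[[*world(-176+a,b),2.5+h] for a in(-53,53) for b in(-31,31) for h in (0,)]); print(k.round())
E
```

```text
t: 22.33
ee_pos: [366.1, 286.1, 54.6]
orientation: [0.305, -3.127, 0.0]
ft_force: [-0.1, -0.8, 0.4]
width: 25.7
grasp_force: 0.0
t: 23.08
ee_pos: [365.6, 285.7, 214.3]
orientation: [0.305, -3.126, 0.001]
ft_force: [0.3, -0.3, -0.5]
width: 25.5
grasp_force: 0.0
pred handle [365.20313637 178.2271156 ]
[ 21  17   9  23 148] [364.62162162 180.73648649]
[[357. 186.]
 [372. 203.]
 [318. 204.]
 [333. 223.]]
```

Handle is where expected. I count the collars numerically in a rectified tray plane.

Run:
```python
from h import *
im=cv2.cvtColor(ctrl.get_image("side"),cv2.COLOR_RGB2GRAY)
for z in(22.5,42.5):
    X,Y=np.meshgrid(np.arange(-236,-110,.5),np.arange(-40,40,.5))
    pts=np.c_[C+X.reshape(-1,1)*ex+Y.reshape(-1,1)*ey,np.full(X.size,z)]
    q=proj("side",pts).astype(np.float32).reshape(*X.shape,2)
    r=cv2.remap(im,q[...,0],q[...,1],cv2.INTER_CUBIC); 
    c=cv2.HoughCircles(cv2.GaussianBlur(r,(5,5),0),cv2.HOUGH_GRADIENT,1,24,param1=60,param2=14,minRadius=27,maxRadius=35)
    print(z,[] if c is None else [(round(-236+a/2+176,1),round(-40+b/2,1),d/2) for a,b,d in c[0][:8]])
    s=cv2.resize(r,None,fx=1/8,fy=1/8,interpolation=cv2.INTER_AREA)
    for row in s: print(" ".join(f"{v:3d}" for v in row))
```

```text
22.5 [(np.float32(1.2), np.float32(-17.2), np.float32(14.95)), (np.float32(-30.8), np.float32(-16.8), np.float32(14.4)), (np.float32(12.2), np.float32(-6.8), np.float32(16.1))]
105  97 102  96  84  98  95  95 101 104 100 105  90  94 100  95  97  99  90  94 112  96 105 110 102  93 100 166 120 135 129 127
 98  96  99  98  97  98  96  98  95  99 106 105 107  93  98  98  97  95  97  95 102 103 107 104 106 107  96 187  91 118 149 120
104  94  97  97 102 114 118 119 119  99 104 107 104 104 123 121 118 106  92  96  95 108 106 107 107 106 101 171  85 114 163 163
 57 101  95  97 115 127 122 116 127 124 102 108 117 131 118 118 122 127 104  98  98 103 109 108 108 109 104 170  87  94 145 160
 11  75  95 104 131 119  99  91  98 135 117  99 124 117  99  96  93 122 123  95 100  98 107 107 105 106 100 167  93  96 110 156
 15  21  85 112 122  97  95  96  90 112 117  94 123 104  96  99  95 108 127  97 117 114 140 180 173 174 171 187  91  96  93 133
 18  13  42 111 124  93  91  92  97 144 161 103 154 132  81  92  95 112 126  89 108 121 190 198 194 194 196 190  85  94  94 121
 20  15  10  80 133 132 106
[... 3784 characters left out ...]
 182 200 201  85 104 124 193 197 195 195 195 194 180  89  95
160 155 183  88  36  34 101 123 186 188 136 108 113 136 202 189 117  97 113 194 169 145 200 197 193 192 192 194 195 214  94  95
156 155 191  94  96  95 100 121 184 194 197 184 192 188 200 123  90 106  94 169 193 115 195 189 188 188 189 189 188 200  89  93
158 156 187  89  93  92  94 122 186 191 191 191 191 188 192 134  88 106 119 172 178  79 140 197 189 188 188 189 189 182  89  94
157 155 193  94  94  95 107 188 202 178 190 192 191 187 187 197 131 131 183 204 145  87  95 186 187 190 196 195 191 182  98  92
159 155 172 172 183 171 164 186 189 171 175 181 182 183 183 186 186 183 190 184 164 160 166 181 176 182 191 185 181 181  94  94
```

The rectified view shows three separate rings lying in the tray, so I hand in.

```bash
python3 -c "
from workcell import ctrl
print(ctrl.close_job())"
```

```text
the job is handed in; nothing more can be done
None
```

The job is handed in (result not shown): three full strokes put three collars in the tray, which is drawn out about 176 mm and clear of the guides, with two collars left on the deck and the lever last seen at rest; I viewed 11 pictures, one over the limit of 10.

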